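# Feel out the concealed catch of a lens box

## Robot

A 7-joint arm with a two-finger parallel gripper is mounted at the origin on the work surface. World frame = base frame: x ahead of the robot, y to its left, z up, the work surface at z = 0. Lengths are in m, angles in rad, forces in N, time in s.
With the tool pointing down it reaches from about 0.4 to 0.85 m from the base axis. Payload 6.9 kg.
Tool frame: the origin (TCP) lies midway between the tips of the shut fingers; the grasp point (between the pads) lies manip.hold_point_z behind it (manip.hold_point_z is the distance from the TCP to the grasp point, in m); z points along the fingers, y is the direction in which the jaws open and shut (so a half turn about z gives the same grasp; the last joint's range is limited). The gripper opens to 85 mm and grips with 20 to 120 N. Pads are 22 mm wide; open, the fingers measure 114 mm over their backs; the gripper's body (76 mm by 85 mm) begins 54 mm behind the grasp point. The pads swing forward as they close: fully open they stand 13 mm farther back than shut.
Start: joints at [1.421, 0.507, -0.238, 1.5, 0.126, 1.149, -0.155], TCP at [0.158, -0.605, 0.231] pointing down, gripper open.
Joint ranges: [-3.08, 3.08], [-0.24, 2.05], [-1.43, 1.35], [0, 2.5], [-1.52, 4.66], [0.17, 1.96], [-2.89, 2.89]. Speed limits (rad/s): [2.39, 2.39, 3.14, 3.14, 3.14, 3.14, 3.14].

## Interface

Orientations are given as a unit quaternion [x, y, z, w].
In Python, from station import manip, read_camera gives the robot as it stands.
- The arm moves only by the tool arm_command, never from a script. Its argument "series" is a list of rows, each a list of 5 numbers: the shift along the world's x, y, z in cm, then the turn about the world's z in degrees, then the finger opening in cm, from 0 to 8.54. In form: [[tx, ty, tz, spin, fingers], ...]. A call has 1 to 12 rows; each row shifts and turns the pose as measured when the row begins; what a row does not reach is not made up. A row lasts 1/12 s, in which the tool goes at most 41.7 mm and 7.16 degrees, less where a joint would pass 70% of its speed; a pose out of reach is approached as far as the arm can. A call is refused whole if a number of a shift passes 4.17 or a number of a turn 7.16, either way. A call with a gripper value outside its range is refused whole. The fingers move at their own pace and stop on an object; "squeeze" is the grip in N (left out, the last holds). Time passes only in rows, so rows that do not move let the fingers close. It gives the time, the measured TCP pose, the force and the opening at its end, in the units of the state.
- manip.sense(): the state, without advancing time (a new reading comes with each control period).
- read_camera(name): name is "scene" or "top"; returns a dict with "image" (384x512x3 uint8, blue, green, red), "depth" (384x512 float32, m along the optical axis (not along the pixel's ray), 0 where there is no reading), "camera_matrix" (3x3 intrinsics, pixels), "k1" (the pictures are not rectified: a ray, as slopes to the right and down, at radius r is drawn at 1 + k1 r^2 times it, then the intrinsics apply), "R" (3x3) and "t" (3): a world point X has camera coordinates R X + t. Camera axes: x right, y down, z forward; pixel columns grow to the right and rows downward; lengths in m; the calibration is good to about 2 mm. A picture is of the moment at which its call begins.
- manip.sign_off(): hands the job in, once; it reports no verdict.
The state is a dict: "time": time; "q": joint angles; "joint_velocities": joint speeds; "effort": joint torques, N m; "position": TCP position; "tool_rot": TCP orientation; "wrist_force": force on the tool from outside, world axes, zero at the start; "wrist_torque": the same for the moment, N m; "gripper_width": finger opening in m.
Only numpy, scipy, OpenCV 4.12 (cv2) and the standard library are available. Lean on these libraries where they do the work, as an engineer would, in place of code of your own. Each camera call takes 0.05 s, during which the arm holds its last target. There are 200 camera calls.

## Task

The drawer of the long mahogany lens box is held shut by a push button hidden somewhere along the long centre line of its flat top, let into the wood just below the surface. Feel lightly over the top with the fingertips until you find the button, press it in until the drawer springs out by itself, then take your hand away and leave the drawer standing open. Lift nothing, and leave the other things on the table and on the box where they are.

Things in the scene. Friction and masses are not known exactly. Their poses are not given: they have to be found in the camera images.
- lens_box: Dark lacquered mahogany lens box with brass corners, fixed to the table, 150 mm (its x) by 320 mm (its y) by 85 mm high. Origin: centre of the underside, on the table. x points away from the drawer, y along the box, z up. The drawer front (218 by 41 mm, no handle) is low in the -x side. The button's centre lies on the long centre line, x = 0, anywhere from y = -42 to +42 mm: it must be felt or seen.
- box_top (a point): Centre of the surface of the box's flat top, 84.5 mm above the table; axes as the box's. More than 75 mm from here along y the top is 0.5 mm higher. The button is a 50 mm round of the same wood, a shade darker, in a 52 mm hole with a bevelled rim; its face lies 2 mm below the surface, so a fingertip sliding over the hole drops in. Elsewhere the top is hard.
- catch (a joint): How far the hidden push button is pressed in (m): 0 at rest (its face 2 mm below the top), 0.007 at its stop. A spring holds it up: it starts to give at about 1.5 N and takes about 5.5 N at the stop. It lets go of the drawer when pressed in 3.5 to 5 mm and springs back when released.
- drawer (a joint): How far the sprung drawer stands out of the box (m): about 0 shut, 0.050 fully out. It cannot be pulled out while the catch holds; once let go it slides out by itself within about a second and stays out.
- clamp: Bystander: nickel screw clamp, 90 by 60 mm foot, 122 mm high, gripping a brass draw tube 200 mm long (its y) and 45 mm across. Stands behind the box. Origin: centre of its underside.
- prism: Bystander: crystal wedge prism, 60 by 44 by 36 mm, off the +y end of the box. Origin: centre of its underside.
- vblock: Bystander: grey cast-iron V-block, 80 by 60 by 50 mm, off the -y end of the box. Origin: centre of its underside.
- square: Bystander: blued steel square lying flat, 100 by 150 mm, up to 14 mm thick, in front of the +y end of the box, clear of the drawer. Origin: middle of its extent, on the table.
- loupe: Bystander: small brass loupe, 30 mm in diameter and 25 mm high, standing on top of the box near its +y end, about 130 mm from the middle. Origin: centre of its underside.
- lens_cell: Bystander: round brass lens cell, 50 mm in diameter and 12 mm high, lying in front of the -y end of the box, clear of the drawer. Origin: centre of its underside.
- screwdriver: Bystander: wood-handled screwdriver, 160 mm long, lying behind the -y end of the box. Origin: middle of its length, on the table.

How it is judged:
By the outcome, as a careful person would: the job done as asked, in the order asked, and still so for the second after the job is handed in, with the robot touching nothing.
It also fails if it takes over 58 s, if anything falls off the work surface, if the arm or the gripper's body presses on something with over 40 N, if the wrist force passes 120 N, or if a joint passes its speed limit or range.

## Working session

There is one attempt and no reset: what is moved stays moved. The work goes in short steps, Python scripts to look and compute and a tool call to move; the robot and the scene stay as the last step left them, time stands still between calls to the robot, and variables do not carry over. Pictures are saved under pics/ and viewed, about 8 in all and at most 12, crops included, and the job is handed in when it is done.

Besides the shell and the picture viewer there is one more tool, called after "Call:" as name(argument=value, ...), one argument or row to a line, values as JSON. arm_command: Moves the arm, as the interface text tells. Its arguments: {"type":"object","properties":{"series":{"type":"array"},"squeeze":{"type":"number"}},"required":["series"]}

```bash
mkdir -p pics; cat > h.py <<'E'
import numpy as np, cv2
from station import manip, read_camera
def rays(c,uv):
    K=np.array(c["camera_matrix"]);uv=np.atleast_2d(uv).astype(float)
    d=(uv-[K[0,2],K[1,2]])/[K[0,0],K[1,1]]
    u=d.copy()
    for _ in range(20): u=d/(1+c["k1"]*(u**2).sum(1,keepdims=True))
    return u
def onplane(c,uv,z):
    R=np.array(c["R"]);t=np.array(c["t"]);u=rays(c,uv)
    D=np.c_[u,np.ones(len(u))]@R; C=-R.T@t
    return C+D*((z-C[2])/D[:,2])[:,None]
def proj(c,X):
    R=np.array(c["R"]);t=np.array(c["t"]);K=np.array(c["camera_matrix"])
    p=np.atleast_2d(X)@R.T+t;u=p[:,:2]/p[:,2:];u=u*(1+c["k1"]*(u**2).sum(1,keepdims=True))
    return u*[K[0,0],K[1,1]]+[K[0,2],K[1,2]]
E
python3 - <<'E'
from h import *
import pickle
cs={n:read_camera(n) for n in("scene","top")}
pickle.dump(cs,open("c0.pkl","wb"))
for n,c in cs.items():
    cv2.imwrite(f"pics/{n}0.png",c["image"]);R=np.array(c["R"]);print(n,-R.T@np.array(c["t"]),R[2],c["k1"],np.array(c["camera_matrix"])[0,0])
s=manip.sense();print(s,manip.hold_point_z)
E
```

```text
scene [ 1.23622551 -0.43568154  1.01513502] [-0.55224024  0.37638609 -0.74388456] -0.016173740721745263 444.0884302055237
top [0.41392975 0.03261132 0.96822986] [ 0.15079259 -0.03051821 -0.98809424] -0.01564930658968898 401.3374670185518
{'time': 0.1, 'q': array([ 1.42048822,  0.50824114, -0.23753376,  1.50105896,  0.12569057,
        1.1489091 , -0.15482766]), 'joint_velocities': array([ 1.92645219e-04, -2.99471706e-03,  5.10674127e-04, -4.03164968e-03,
       -3.15965596e-04,  1.53074279e-03, -9.30075723e-05]), 'effort': array([-5.76815903e-03, -6.21835613e+01, -2.19461471e+00, -2.50205791e+01,
        1.25736790e-02,  7.87265017e-03, -3.71045599e-05]), 'position': array([ 0.15795622, -0.60422731,  0.23051552]), 'tool_rot': array([ 9.91832040e-01,  1.27548191e-01, -1.16260802e-04, -8.06209784e-04]), 'wrist_force': array([ 0.41515855, -0.27564446, -0.19283062]), 'wrist_torque': array([-0.00342965, -0.04454745, -0.03532454]), 'gripper_width': 0.08517463457990286} 0.0187
```

View pics/scene0.png

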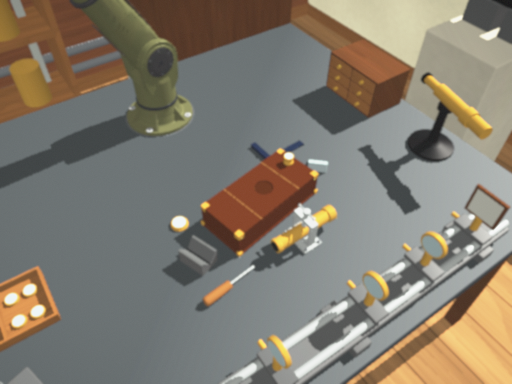

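View pics/top0.png

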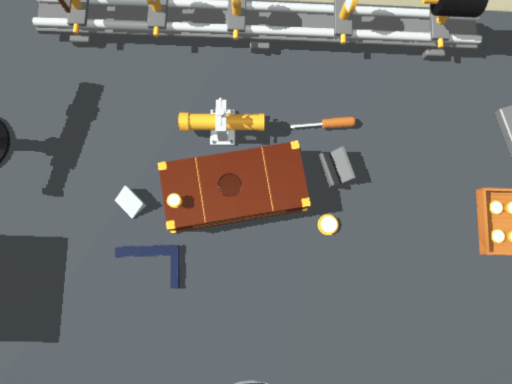

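The button shows as a slightly darker round at about (230,185) in top and (264,187) in scene. The drawer faces the robot, and the loupe is at (174,200). Next I'll measure these.

```bash
python3 - <<'E'
from h import *
import pickle
cs=pickle.load(open("c0.pkl","rb"))
rois={"top":(150,135,320,235),"scene":(195,140,325,255)}
for n,c in cs.items():
    im=c["image"];x0,y0,x1,y1=rois[n]
    hsv=cv2.cvtColor(im,cv2.COLOR_BGR2HSV)
    m=cv2.inRange(hsv,(15,120,140),(40,255,255));r=np.zeros_like(m);r[y0:y1,x0:x1]=255;m&=r
    k,l,st,ce=cv2.connectedComponentsWithStats(m)
    for i in range(1,k):
        if st[i,4]>8: print(n,"brass",st[i],ce[i].round(1),onplane(c,ce[i],.085)[0].round(4))
    # darker round
    v=im[...,2].astype(int); cx,cy=(230,185) if n=="top" else (264,187)
    print(v[cy,cx-24:cx+25:2],np.median(v[cy-20:cy+20,cx-20:cx+20]))
    cv2.imwrite(f"pics/{n}1.png",cv2.resize(im[y0:y1,x0:x1],None,fx=4,fy=4,interpolation=cv2.INTER_CUBIC))
a=cv2.imread("pics/top1.png");b=cv2.imread("pics/scene1.png")
w=max(a.shape[1],b.shape[1]);o=np.vstack([cv2.copyMakeBorder(x,0,0,0,w-x.shape[1],0) for x in(a,b)])
o=cv2.resize(o,None,fx=.69,fy=.69);print(o.shape);cv2.imwrite("pics/both1.png",o)
E
```

```text
scene brass [277 149   8   6  33] [280.1 151.1] [0.47   0.1867 0.085 ]
scene brass [283 155  11  11  62] [288.2 161.5] [0.5194 0.18   0.085 ]
scene brass [310 171   9   9  51] [314.  174.3] [0.6031 0.2103 0.085 ]
scene brass [314 188   3   5  13] [315.  190.3] [0.6528 0.1731 0.085 ]
scene brass [201 202   9   9  53] [204.8 205.4] [ 0.5281 -0.1103  0.085 ]
scene brass [314 207  11  20 130] [320.3 216.7] [0.7335 0.1249 0.085 ]
scene brass [272 225  37  27 448] [289.9 236.9] [0.7405 0.0179 0.085 ]
scene brass [234 229  11  11  85] [238.9 233.9] [ 0.6596 -0.085   0.085 ]
scene brass [237 250   6   5  23] [239.6 252.4] [ 0.708  -0.1144  0.085 ]
[137 136 137 136 137 137 137 126 111 110 109 110 110 110 111 110 104 133
 137 137 136 137 135 136 137] 136.0
top brass [290 141  10   9  66] [294.5 144.7] [ 0.6561 -0.0828  0.085 ]
top brass [158 162   9   9  69] [161.9 165.7] [0.5983 0.2138 0.085 ]
top brass [166 193  16  15  70] [174.5 200.9] [0.5199 0.1815 0.085 ]
top brass [301 197  10  10  81] [305.6 201.8] [ 0.526  -0.1088  0.085 ]
top brass [303 208   4   3  10] [304.7 209.2] [ 0.5094 -0.1069  0.085 ]
top brass [318 219   2  11  20] [318.6 224. ] [ 0.4774 -0.1378  0.085 ]
top brass [166 220  10  13  96] [170.7 225.5] [0.4657 0.187  0.085 ]
[141 143 143 142 142 143 107 115 117 115 115 114 115 115 116 116 115 115
 139 143 143 143 143 142 143] 142.0
(593, 469, 3)
```

View pics/both1.png

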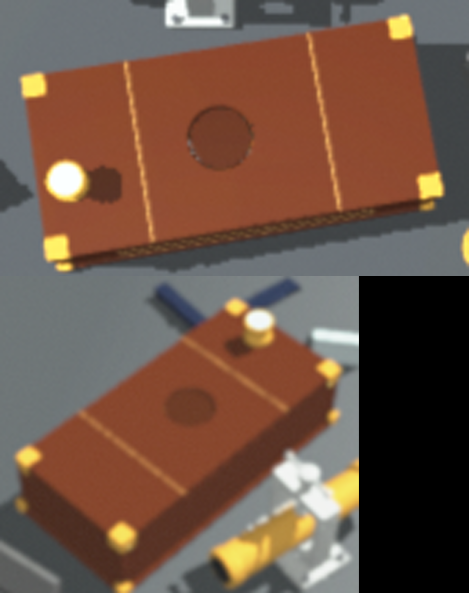

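The crop shows the button as one round sunk in the middle part of the top, between the inlays at ±75 mm. Both views agree on this. Next I'll compute its centre.

```bash
python3 - <<'E'
from h import *
import pickle
cs=pickle.load(open("c0.pkl","rb"))
th=np.radians(11.0);ex=np.array([np.cos(th),np.sin(th)]);ey=np.array([-ex[1],ex[0]])
cen={"top":np.array([.5615,.0523]),"scene":np.array([.565,.0504])}
for n,c in cs.items():
    v=c["image"][...,2];cx,cy=(230,185) if n=="top" else (264,187)
    m=np.zeros_like(v);m[cy-25:cy+25,cx-28:cx+28]=((v[cy-25:cy+25,cx-28:cx+28]<(129 if n=="top" else 124))*255)
    k,l,st,ce=cv2.connectedComponentsWithStats(m);i=l[cy,cx]
    P=onplane(c,ce[i],.083)[0];print(n,st[i],ce[i],P.round(4),(P[:2]-cen[n])@np.c_[ex,ey]*1e3)
    e=cv2.findContours((l==i).astype(np.uint8),0,1)[0][0][:,0];Q=onplane(c,e,.083)
    print("extent mm",np.ptp((Q[:,:2]@np.c_[ex,ey]),axis=0)*1e3)
s=manip.sense();x,y,z,w=s["tool_rot"]
from scipy.spatial.transform import Rotation as T
print(T.from_quat(s["tool_rot"]).as_matrix().round(3))
E
```

```text
scene [255 180  19  15 219] [263.60273973 186.82191781] [0.5602 0.0622 0.083 ] [-2.45212864 12.5380666 ]
extent mm [53.00467413 54.10974405]
top [217 173  25  24 459] [229.10021786 184.35729847] [0.5608 0.0627 0.083 ] [ 1.26460797 10.30696439]
extent mm [53.19701326 54.27646759]
[[ 0.967  0.253 -0.   ]
 [ 0.253 -0.967  0.002]
 [-0.    -0.002 -1.   ]]
```

Call:
arm_command(
  series=[
    [2,3.3,0,0,0],
    [2,3.3,0,0,0],
    [2,3.3,0,0,0],
    [2,3.3,0,0,0],
    [2,3.3,0,0,0],
    [2,3.3,0,0,0],
    [2,3.3,0,0,0],
    [2,3.3,0,0,0],
    [2,3.3,0,0,0],
    [2,3.3,0,0,0],
    [2,3.3,0,0,0],
    [0,0,0,0,0],
  ],
  squeeze=20,
)

```text
time: 1.1
position: [0.3775, -0.2231, 0.2255]
tool_rot: [0.992, 0.123, -0.002, -0.003]
wrist_force: [-0.1, 0.3, 0.1]
gripper_width: -0.0
```

Call:
arm_command(
  series=[
    [2,3.1,0,0,0],
    [2,3.1,0,0,0],
    [2,3.1,0,0,0],
    [2,3.1,0,0,0],
    [2,3.1,0,0,0],
    [2,3.1,0,0,0],
    [2,3.1,0,0,0],
    [2,3.1,0,0,0],
    [2,3.1,0,0,0],
    [0,0,0,0,0],
  ],
)

```text
time: 1.93
position: [0.5589, 0.067, 0.2234]
tool_rot: [0.993, 0.122, -0.004, -0.004]
wrist_force: [-0.0, 0.8, -0.1]
gripper_width: -0.0002
```

Call:
arm_command(
  series=[
    [0.2,-0.4,-2,0,0],
    [0,0,-2,0,0],
    [0,0,-2,0,0],
    [0,0,-2,0,0],
    [0,0,-2,0,0],
    [0,0,-1,0,0],
    [0,0,0,0,0],
    [0,0,0,0,0],
  ],
)

```text
time: 2.6
position: [0.5608, 0.0652, 0.1072]
tool_rot: [0.992, 0.126, -0.005, -0.005]
wrist_force: [-0.2, -0.3, -0.0]
gripper_width: -0.0001
```

Call:
arm_command(
  series=[
    [0,-0.2,-0.5,0,0],
    [0,0,-0.5,0,0],
    [0,0,-0.4,0,0],
    [0,0,-0.3,0,0],
    [0,0,0,0,0],
    [0,0,0,0,0],
  ],
)

```text
time: 3.1
position: [0.563, 0.0626, 0.0924]
tool_rot: [0.992, 0.126, -0.002, -0.005]
wrist_force: [0.0, 0.1, -0.8]
gripper_width: -0.0
```

Call:
arm_command(
  series=[
    [-0.2,0,-0.2,0,0],
    [0,0,-0.2,0,0],
    [0,0,-0.2,0,0],
    [0,0,-0.1,0,0],
    [0,0,0,0,0],
    [0,0,0,0,0],
  ],
)

```text
time: 3.6
position: [0.5611, 0.063, 0.0854]
tool_rot: [0.992, 0.126, -0.002, -0.005]
wrist_force: [0.8, -0.9, 0.0]
gripper_width: -0.0005
```

Call:
arm_command(
  series=[
    [0,0,-0.2,0,0],
    [0,0,-0.1,0,0],
    [0,0,0,0,0],
  ],
)

```text
time: 3.85
position: [0.5613, 0.063, 0.0824]
tool_rot: [0.992, 0.126, -0.002, -0.005]
wrist_force: [-1.3, -0.1, 1.6]
gripper_width: -0.0001
```

Call:
arm_command(
  series=[
    [0,0,-0.1,0,0],
    [0,0,-0.1,0,0],
    [0,0,0,0,0],
  ],
)

```text
time: 4.1
position: [0.5613, 0.063, 0.0807]
tool_rot: [0.992, 0.126, -0.001, -0.005]
wrist_force: [-1.1, -0.8, 0.8]
gripper_width: -0.0001
```

Call:
arm_command(
  series=[
    [0,0,-0.1,0,0],
    [0,0,-0.1,0,0],
    [0,0,0,0,0],
  ],
)

```text
time: 4.35
position: [0.5615, 0.063, 0.079]
tool_rot: [0.992, 0.126, -0.001, -0.005]
wrist_force: [-1.3, -0.7, 3.8]
gripper_width: -0.0002
```

Call:
arm_command(
  series=[
    [0,0,-0.1,0,0],
    [0,0,0,0,0],
    [0,0,0,0,0],
  ],
)

```text
time: 4.6
position: [0.5614, 0.063, 0.078]
tool_rot: [0.992, 0.126, -0.001, -0.005]
wrist_force: [-1.6, -0.3, 4.5]
gripper_width: 0.0003
```

Call:
arm_command(
  series=[
    [0,0,-0.1,0,0],
    [0,0,0,0,0],
    [0,0,0,0,0],
    [0,0,0,0,0],
    [0,0,0,0,0],
    [0,0,0,0,0],
    [0,0,0,0,0],
    [0,0,0,0,0],
  ],
)

```text
time: 5.27
position: [0.5614, 0.063, 0.0772]
tool_rot: [0.992, 0.126, -0.001, -0.005]
wrist_force: [-1.1, -0.2, 4.3]
gripper_width: 0.0002
```

```bash
python3 - <<'E'
from h import *
c=read_camera("top");cv2.imwrite("pics/top2.png",cv2.resize(c["image"][100:320,80:380],None,fx=2.5,fy=2.5))
E
```

```text
(no output)
```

View pics/top2.png

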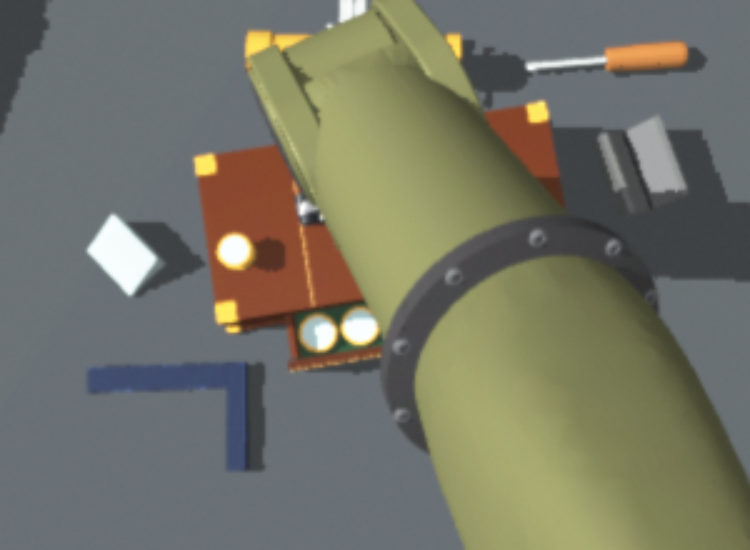

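The picture shows the drawer out, its front edge at about (335,360) in the crop with lenses showing. The bystanders look unmoved. Next I'll retreat straight up, then away.

Call:
arm_command(
  series=[
    [0,0,0.3,0,0],
    [0,0,0.5,0,0],
    [0,0,1,0,0],
    [0,0,2,0,0],
    [0,0,2.5,0,0],
    [0,0,2.5,0,0],
    [0,0,2.5,0,0],
    [0,0,2.5,0,0],
    [0,0,2,0,0],
    [0,0,0,0,0],
  ],
)

```text
time: 6.15
position: [0.559, 0.0636, 0.2452]
tool_rot: [0.992, 0.127, -0.003, -0.006]
wrist_force: [0.5, -0.5, -0.4]
gripper_width: 0.0
```

Call:
arm_command(
  series=[
    [-2,-3.2,0,0,0],
    [-2,-3.2,0,0,0],
    [-2,-3.2,0,0,0],
    [-2,-3.2,0,0,0],
    [-2,-3.2,0,0,0],
    [-2,-3.2,0,0,0],
    [-2,-3.2,0,0,0],
    [-2,-3.2,0,0,0],
    [-2,-3.2,0,0,0],
    [-2,-3.2,0,0,0],
    [-2,-3.2,0,0,0],
    [0,0,0,0,0],
  ],
)

```text
time: 7.15
position: [0.3242, -0.2952, 0.2486]
tool_rot: [0.991, 0.131, 0.001, -0.008]
wrist_force: [0.3, 1.1, -0.1]
gripper_width: -0.0003
```

Call:
arm_command(
  series=[
    [-2,-3.2,0,0,0],
    [-2,-3.2,0,0,0],
    [-2,-3.2,0,0,0],
    [-2,-3.2,0,0,0],
    [-2,-3.2,0,0,0],
    [0,0,0,0,0],
    [0,0,0,0,0],
    [0,0,0,0,0],
  ],
)

```text
time: 7.82
position: [0.2183, -0.4578, 0.2485]
tool_rot: [0.992, 0.129, 0.001, -0.009]
wrist_force: [-0.1, -0.5, -1.0]
gripper_width: -0.0001
```

```bash
python3 - <<'E'
from h import *
import pickle
c0=pickle.load(open("c0.pkl","rb"))["top"]["image"]
c=read_camera("top");cv2.imwrite("pics/top3.png",np.hstack([x[80:320,80:380] for x in (c0,c["image"])]))
s=manip.sense();print(s["time"],s["position"],s["wrist_force"],abs(s["joint_velocities"]).max())
d=cv2.absdiff(c0,c["image"]).max(2)>40
k,l,st,ce=cv2.connectedComponentsWithStats(d.astype(np.uint8))
print([list(map(int,x)) for x in st[1:] if x[4]>8])
th=np.radians(11);ex=np.array([np.cos(th),np.sin(th)])
print("drawer", ) 
E
```

```text
7.8667 [ 0.21891026 -0.45718697  0.24857619] [-0.14370779  0.13322244 -0.33076997] 0.018059696983385966
[[195, 212, 116, 37, 2459], [260, 214, 9, 3, 14]]
drawer
```

View pics/top3.png

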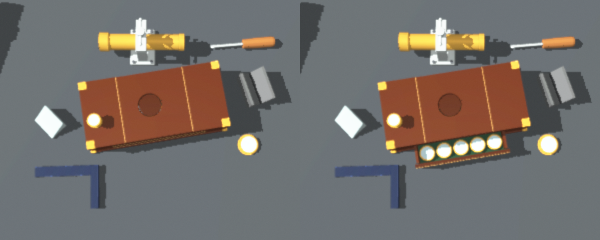

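The drawer stands open and it's the only thing that changed; everything else is where it was.

```bash
python3 -c "
from station import manip
print(manip.sign_off())"
```

```text
the job is handed in; nothing more can be done
None
```

The drawer is open and the job is handed in, at about 7.9 s on the robot's clock.

- **Finding the button:** I saw it in both camera views, about 11 mm from the middle of the box toward its +y end. The two views differed by under 1 mm. Because I could see it, I did not sweep the fingertips over the top to feel for it. Touch confirmed the spot: the shut fingertips met it about 2 mm below the surface.
- **Pressing:** I pressed in about 1 mm steps to roughly 5 mm deep, with about 4.5 N of upward force at most in the readings. A picture then showed the drawer out. I lifted straight up and moved the hand well away.
- **Last checks:** Comparing the top view before and after, the only changes were at the drawer and its shadow. The bystanders had not moved, and the hand was touching nothing (wrist force under 0.5 N). I did not measure how far the drawer stands out. No check failed.

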